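Fit the guide arm and dip the probe through both bushings of the test cell

ROBOT

A 6-joint arm with a two-finger parallel gripper is mounted at the origin on a cart in front of the work surface, level with it; the furniture and walls round the work are solid. World frame = base frame: x ahead of the robot, y to its left, z up, the work surface at z = 0. Lengths are in mm, angles in rad, forces in N, time in s.
With the tool pointing down it reaches from about 250 to 800 mm from the base axis. Payload 3.9 kg.
Tool frame: the origin (TCP) lies at the very end of the fingers, on their centre line; the grasp point (between the pads) lies 19 mm behind it; z points along the fingers, x is the direction in which the jaws open and shut, and the axes are right-handed (so a half turn about z gives the same grasp; the last joint's range is limited). The gripper opens to 85 mm and grips with 20 to 120 N. Pads are 22 mm wide; open, the fingers measure 114 mm over their backs; the gripper's body (76 mm by 85 mm) begins 54 mm behind the grasp point. The pads swing forward as they close: fully open they stand 13 mm farther back than shut.
Start: joints at [1.111, 0.26, -0.138, 1.173, 0, 1.571], TCP at [232.973, 470.467, 205.504] pointing down, gripper open.
Joint ranges: [-2.78, 2.78], [-0.83, 1.72], [-1.28, 1.37], [-1.9, 2.12], [-1.57, 1.48], [-3.14, 3.14]. Speed limits (rad/s): [2.57, 2.57, 3.14, 3.14, 3.14, 3.14].

INTERFACE

Orientations are given as a 3x3 rotation matrix whose columns are the frame's x, y, z axes.
In Python, from station import status, grab_frame, job gives the robot as it stands.
- The arm moves only by the tool drive_tool, never from a script. Its argument "deltas" is a list of rows, each a list of 3 entries, a list of its own where there are three numbers: the opening, from 0 (shut) to 1 (fully open), then the shift along the tool's x, y, z in mm, then the turn about the tool's z in degrees. A call has 1 to 20 rows; each row shifts and turns the commanded pose from where the row before left it, along the tool's axes as they then stand; what a row does not reach is not made up. A row lasts 1/10 s, in which the tool goes at most 50 mm and 8.59 degrees, less where a joint would pass 70% of its speed; a pose out of reach is approached as far as the arm can. A call is refused whole if a number of a shift passes 50 or a number of a turn 8.59, either way. A call with a gripper value outside its range is refused whole. The fingers move at their own pace and stop on an object; "squeeze" is the grip in N (left out, the last holds). Time passes only in rows, so rows that do not move let the fingers close. It gives the time, the measured TCP pose, the force and the opening at its end, in the units of the state.
- status.get_obs(): the state, without advancing time (a new reading comes with each control period).
- grab_frame(name): name is "side" or "top"; returns a dict with "image" (480x640x3 uint8, red, green, blue), "fx", "fy", "cx", "cy" (pixels), "R" (3x3) and "t" (3): a world point X has camera coordinates R X + t. Camera axes: x right, y down, z forward; pixel columns grow to the right and rows downward; lengths in mm; the calibration is good to about 2 mm. A picture is of the moment at which its call begins. There is no depth.
- job.finish_job(): hands the job in, once; it reports no verdict.
The state is a dict: "t": time; "joint_pos": joint angles; "qvel": joint speeds; "joint_torque": joint torques, N m; "tool_pos": TCP position; "eef_rot": TCP orientation; "wrist_force": force on the tool from outside, world axes, zero at the start; "ft_torque": the same for the moment, N m; "opening": finger opening in mm.
Only numpy, scipy, OpenCV 4.12 (cv2) and the standard library are available. Lean on these libraries where they do the work, as an engineer would, in place of code of your own. Each camera call takes 0.05 s, during which the arm holds its last target.

TASK

Set up the dip probe on the test-cell stand. First fit the guide arm's square bore over the square head of the stand's column, turned so that the arm's round bushing stands over the bushing in the cell lid, push it fully down onto the column's shoulder and let go of it. Then take the probe out of its parking block, thread it from above through the arm's bushing and on through the lid's bushing, and finish while still holding it by its black handle, with the tip hanging free about halfway between the lid and the floor of the cell; leave the timer, vial and dish where they are.

Things in the scene. Friction and masses are not known exactly. Their poses are not given: they have to be found in the camera images.
- stand: fixed test-cell stand, origin at the centre of the underside of its grey base plate (100 x 170 x 10 mm), z up. At local y = +40 mm an aluminium column, 34 mm square, with a square steel head above a flat top plate (the shoulder, 34 mm wide, reaching to y = -13 mm); at y = -40 mm a glass cell, 48 mm outer diameter, floor at z = 10 mm, under a lid 66 x 66 mm, z = 50 to 62 mm, corner screw heads to z = 66 mm
- post_seat (a point): centre of the column's shoulder, on its axis, 98 mm above the bench; the square head (20 mm square, sides parallel to the stand's x and y, chamfered top) stands 30 mm up from it
- cell_bushing (a point): centre of the upper mouth of the bushing in the middle of the cell lid, 62 mm above the bench; vertical, 12 mm long, bore 12.4 mm, mouth chamfered 3 mm; the cell floor is 52 mm below this point
- guide_arm: loose aluminium guide arm, 0.2 kg, lying flat, right way up; origin at the centre of its underside, near its centre of mass, z up. Square-bored block at local y = +40 mm, block with round bushing at y = -40 mm, web 22 mm wide between; in the middle a black finger grip 12 mm thick (x), 34 mm long (y), z = 14 to 50 mm. Fitted, its axes match the stand's (about 4 degrees of play)
- square_bore (a point): centre of the square through bore (21.4 mm wide, sides along the arm's x and y, chamfered) at the underside of the arm, in a block 42 x 42 x 16 mm; fitted, it lies on point post_seat
- guide_bushing (a point): centre of the arm's round through bushing (bore 12.4 mm, mouth chamfered 3 mm) at its upper face, 16 mm above the underside, in a block 34 x 34 mm
- probe_block: fixed white parking block 60 x 60 x 60 mm for the probe, origin at the centre of its underside; vertical hole of 11.4 mm in the middle of its top, floor of the hole 10 mm above the bench
- probe: loose straight dip probe, 0.09 kg, standing upright in the parking block, tip down; origin at the tip, z along the rod towards the handle. Steel rod 10 mm in diameter with a conical tip 7 mm long, from 0 to 125 mm; black round handle 16 mm in diameter from 125 to 167 mm
- probe_tip (a point): lowest point of the probe (its tip)
- probe_grip (a point): middle of the probe's black handle, on the axis, 146 mm from the tip
- timer: bystander: small white kitchen-type timer 62 x 68 x 20 mm lying on the bench, origin at its underside
- capped_vial: bystander: white capped vial 27 mm in diameter, 48 mm high, origin at its underside
- petri: bystander: clear flat dish 94 mm in diameter, 15 mm high, origin at its underside

How it is judged:
By the outcome, as a careful person would: the job done as asked, in the order asked, and still so for the second after the job is handed in, while the arm keeps its last pose, push and grip.
It also fails if it takes over 70 s, if anything falls off the work surface, if the arm or the gripper's body presses on something with over 40 N, if the wrist force passes 120 N, or if a joint passes its speed limit or range.

## Working session

There is one attempt and no reset: what is moved stays moved. The work goes in short steps, Python scripts to look and compute and a tool call to move; the robot and the scene stay as the last step left them, time stands still between calls to the robot, and variables do not carry over. Pictures are saved under pics/ and viewed, and the job is handed in when it is done.

Besides the shell and the picture viewer there is one more tool, called after "Emit:" as a command line: name --argument value ..., lists and objects as JSON in quotes. drive_tool: Moves the arm, as the interface text tells. Its arguments: {"type":"object","properties":{"deltas":{"type":"array"},"squeeze":{"type":"number"}},"required":["deltas"]}

```bash
mkdir -p pics; ls; python3 - <<'E'
from station import status, grab_frame, job
import cv2
o=status.get_obs(); print(o)
for n in("side","top"):
    f=grab_frame(n); cv2.imwrite(f"pics/{n}0.png",f["image"][:,:,::-1]); print(n,f["fx"],f["fy"],f["cx"],f["cy"],f["R"],f["t"])
E
```

```text
pics
{'t': 0.0, 'joint_pos': array([ 1.11098075e+00,  2.60681699e-01, -1.39358695e-01,  1.17269971e+00,
        2.46453688e-05,  1.57077653e+00]), 'qvel': array([ 0.00072214, -0.00075289,  0.00095346, -0.00028997,  0.00041374,
       -0.00114683]), 'joint_torque': array([-1.63868586e-03, -4.05678463e+01,  2.53922832e+01,  1.85867690e-02,
       -1.66579603e-04, -5.80686379e-07]), 'tool_pos': array([232.65669899, 469.82481379, 204.67009115]), 'eef_rot': array([[ 4.43764270e-01,  8.96143119e-01, -8.84699518e-04],
       [ 8.96141448e-01, -4.43765151e-01, -1.73094627e-03],
       [-1.94377441e-03, -2.46837985e-05, -9.99998111e-01]]), 'wrist_force': array([ 1.02695521, -0.36202779, -0.16071531]), 'ft_torque': array([ 0.02145027, -0.00402232, -0.00116597]), 'opening': 85.43049951242861}
side 528.5778652870329 528.5778652870329 317.2242034083712 229.63067147773012 [[ 0.99007106 -0.1398729  -0.01395973]
 [-0.06154364 -0.34204637 -0.93766554]
 [ 0.12637912  0.92921464 -0.3472585 ]] [-541.06522192  161.94983682 1294.4947398 ]
top 517.6712364092735 517.6712364092735 307.8858632985983 239.86874254526253 [[-2.05553712e-02 -9.99788176e-01 -1.03913804e-03]
 [-9.95923636e-01  2.05671981e-02 -8.78242682e-02]
 [ 8.78270371e-02 -7.70358290e-04 -9.96135442e-01]] [  12.65001914  539.43812388 1620.63014388]
```

View pics/side0.png

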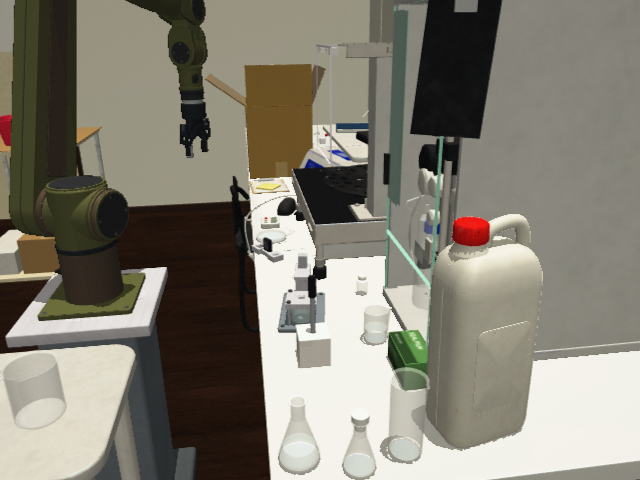

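View pics/top0.png

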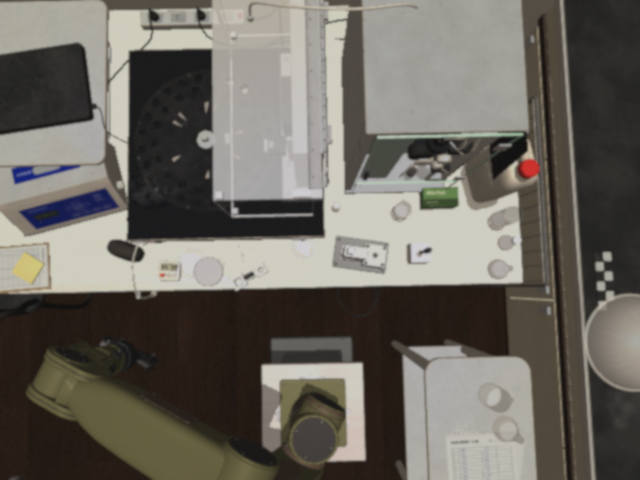

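The side view shows the stand near (302,312), the probe block at (313,345) and the guide arm near (268,248). In the top view the stand is at (361,255), the block and probe at (420,252), and the arm at (251,276). I'll zoom in on these.

```bash
python3 - <<'E'
import cv2
s=cv2.imread("pics/side0.png");t=cv2.imread("pics/top0.png")
def z(im,x,y,w,h,k,n): cv2.imwrite(n,cv2.resize(im[y:y+h,x:x+w],None,fx=k,fy=k,interpolation=cv2.INTER_CUBIC))
z(t,225,225,220,75,3.6,"pics/tz1.png")
z(s,240,200,150,90,5.3,"pics/sz1.png"); z(s,260,240,130,130,4.6,"pics/sz2.png")
E
```

```text
(no output)
```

View pics/tz1.png

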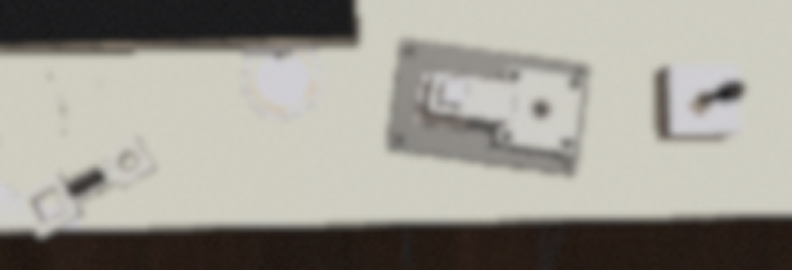

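View pics/sz1.png

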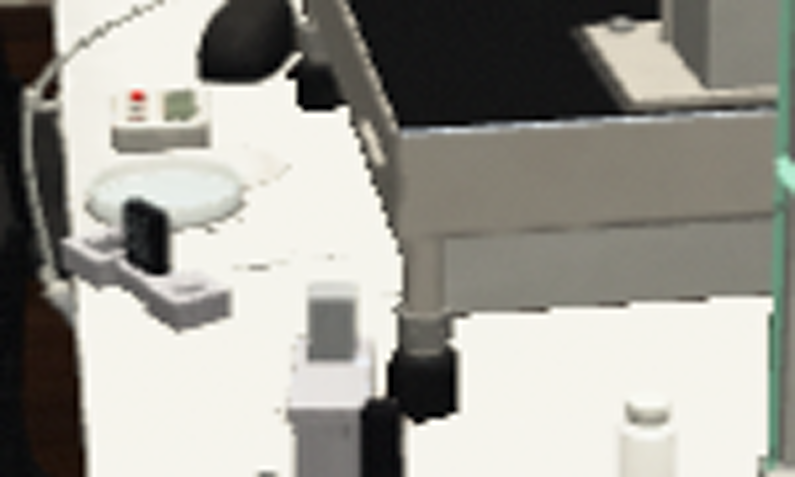

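View pics/sz2.png

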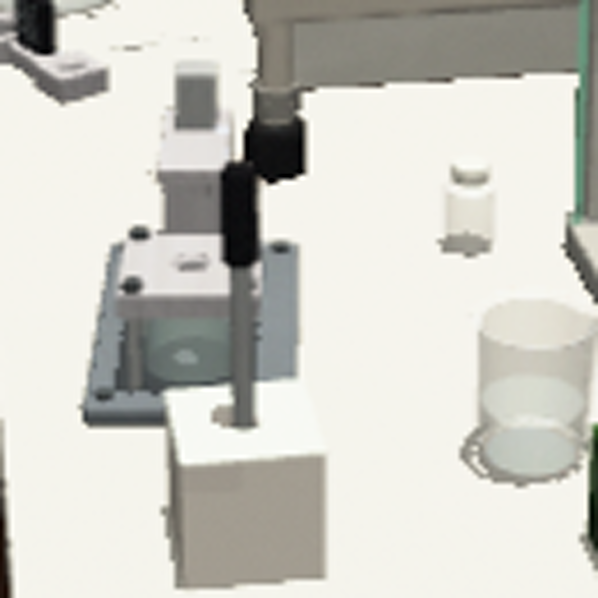

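Arm: the square block lies toward (239.5,282) and the round bushing toward (260.5,269.5). The stand's column is on its left, world +y, so the arm's heading roughly matches already. Next I'll measure.

```bash
cat > h.py <<'E'
import numpy as np, cv2
from station import status, grab_frame, job
def cam(f): 
    K=np.array([[f["fx"],0,f["cx"]],[0,f["fy"],f["cy"]],[0,0,1.]]); return K,np.array(f["R"]),np.array(f["t"])
def ray(f,uv):
    K,R,t=cam(f); d=R.T@np.linalg.inv(K)@np.array([uv[0],uv[1],1.]); return -R.T@t,d/np.linalg.norm(d)
def onz(f,uv,z):
    c,d=ray(f,uv); return c+d*(z-c[2])/d[2]
def proj(f,X):
    K,R,t=cam(f); p=K@(R@np.asarray(X,float)+t); return p[:2]/p[2]
def tri(fa,ua,fb,ub):
    c1,d1=ray(fa,ua);c2,d2=ray(fb,ub)
    A=np.stack([d1,-d2],1); s=np.linalg.lstsq(A,c2-c1,rcond=None)[0]
    p,q=c1+d1*s[0],c2+d2*s[1]; return (p+q)/2,np.linalg.norm(p-q)
def zoom(im,x,y,w,h,k,n): cv2.imwrite(n,cv2.resize(im[y:y+h,x:x+w][:,:,::-1],None,fx=k,fy=k,interpolation=cv2.INTER_CUBIC))
E
python3 - <<'E'
from h import *
ft=grab_frame("top");fs=grab_frame("side")
import pickle; pickle.dump((ft,fs),open("f0.pkl","wb"))
# separate crops with grid
zoom(ft["image"],325,228,70,50,11,"pics/stand.png")
zoom(ft["image"],228,255,50,40,15,"pics/arm.png")
zoom(ft["image"],400,235,40,35,16,"pics/blk.png")
zoom(fs["image"],245,230,60,40,13,"pics/arms.png")
E
```

```text
(no output)
```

View pics/stand.png

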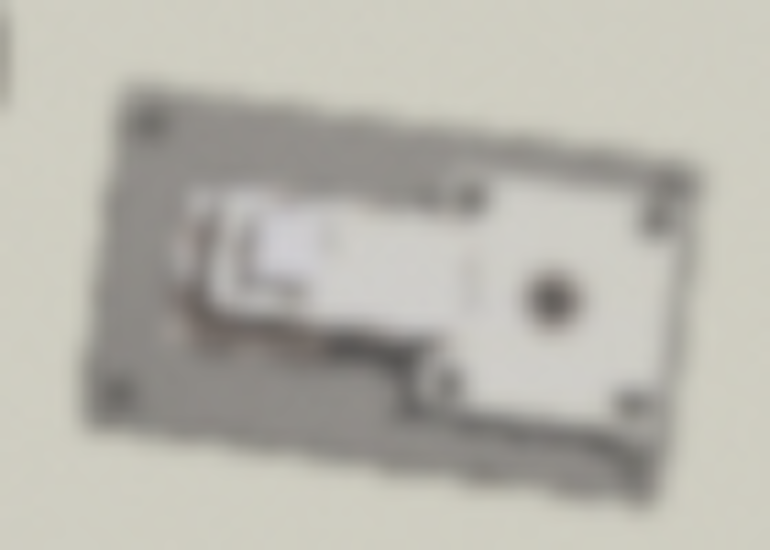

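View pics/arm.png

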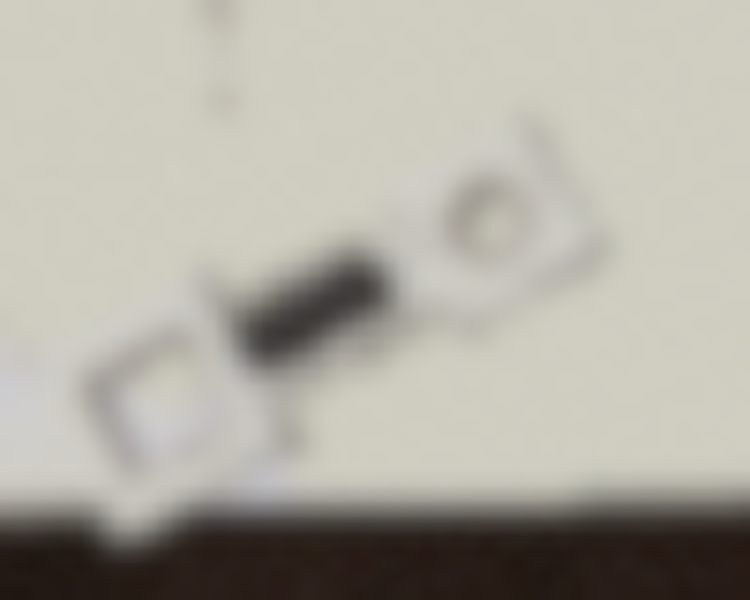

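View pics/blk.png

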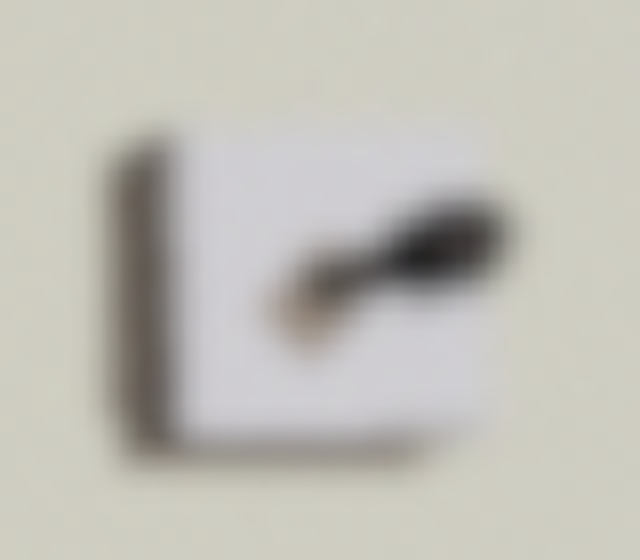

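View pics/arms.png

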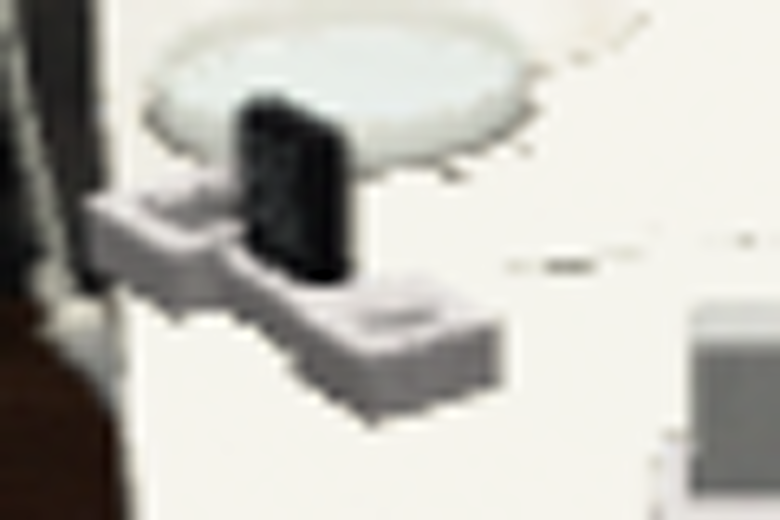

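```bash
python3 - <<'E'
from h import *
import pickle; ft,fs=pickle.load(open("f0.pkl","rb"))
print("cams",ray(ft,(0,0))[0],ray(fs,(0,0))[0])
g=cv2.cvtColor(ft["image"],cv2.COLOR_RGB2GRAY).astype(float)
def zz(x0,y0,k): return lambda u,v:(x0+(u+.5)/k-.5,y0+(v+.5)/k-.5)
A=zz(228,255,15);S=zz(325,228,11);B=zz(400,235,16)
hole=onz(ft,A(490,222),16); sq=onz(ft,A(163,400),16); print("bush",hole,"sq",sq,np.linalg.norm(hole-sq))
def dark(x,y,w,h,ref):  # weighted centroid of darkness
    p=g[y:y+h,x:x+w]; wt=np.clip(ref-p,0,None); yy,xx=np.mgrid[y:y+h,x:x+w]; return (wt*xx).sum()/wt.sum(),(wt*yy).sum()/wt.sum()
gr=dark(242,270,14,11,150); print("grip px",gr,onz(ft,gr,45))
# grip axis
p=np.clip(150-g[270:281,242:256],0,None);yy,xx=np.mgrid[270:281,242:256];m=p>0
c=np.cov(np.stack([xx[m],yy[m]]),aweights=p[m]);w,v=np.linalg.eigh(c);print("grip axis px",v[:,1],np.degrees(np.arctan2(v[1,1],v[0,1])))
cb=dark(370,250,11,10,130); print("cellb px",cb,onz(ft,cb,60))
# base plate corners
for n,u in dict(tl=(125,85),tr=(703,168),br=(655,510),bl=(83,428)).items(): print(n,onz(ft,S(*u),10))
cs=np.mean([onz(ft,S(*u),10) for u in((125,85),(703,168),(655,510),(83,428))],0);print("stand c",cs)
for n,u in dict(a=(468,198),b=(655,220),c=(632,405),d=(445,385)).items(): print("screw",n,onz(ft,S(*u),66))
print("blk", [onz(ft,B(*u),60).round(1) for u in((175,132),(490,132),(490,430),(175,440))])
print("handle top",onz(ft,B(475,235),177), "hole", onz(ft,B(305,312),60))
E
```

```text
cams [ 395.16405973    2.80107465 1661.7560277 ] [  382.062888   -1223.14947695   593.82595265]
bush [449.47514577 154.87045318  16.        ] sq [413.32934385 224.42850559  16.        ] 78.38904038023854
grip px (np.float64(248.32887794583186), np.float64(275.425958494548)) [430.31311749 189.42230434  45.        ]
grip axis px [-0.88818428  0.45948741] 152.64596379435514
cellb px (np.float64(374.7642276422764), np.float64(254.869918699187)) [ 485.46823394 -204.61237561   60.        ]
tl [553.72736041 -88.58826386  10.        ]
tr [ 525.995085   -256.12654431   10.        ]
br [ 426.99789348 -238.83810838   10.        ]
bl [454.12174367 -73.88916117  10.        ]
stand c [ 490.21052064 -164.36051943   10.        ]
screw a [ 514.46762523 -181.04473879   66.        ]
screw b [ 507.18835857 -233.36787416   66.        ]
screw c [ 455.39263136 -225.18834469   66.        ]
screw d [ 462.071611   -172.99426775   66.        ]
blk [array([ 520.7, -316.6,   60. ]), array([ 519.5, -377.7,   60. ]), array([ 461.7, -375.3,   60. ]), array([ 461. , -314.3,   60. ])]
handle top [ 491.90148596 -346.42832438  177.        ] hole [ 485.26966069 -340.43206772   60.        ]
```

```bash
python3 - <<'E'
from h import *
import pickle; ft,fs=pickle.load(open("f0.pkl","rb"))
def zz(x0,y0,k): return lambda u,v:(x0+(u+.5)/k-.5,y0+(v+.5)/k-.5)
A=zz(245,230,13);S1=zz(240,200,5.3);S2=zz(260,240,4.6)
print("bush",onz(fs,A(402,316),16)); print("sq",onz(fs,A(195,213),16))
print("head top",onz(fs,S1(333,291),128)); print("cellb",onz(fs,S2(190,263),62))
print("shoulder-lid etc screws",onz(fs,S2(139,232),66),onz(fs,S2(131,284),66))
g=cv2.cvtColor(fs["image"],cv2.COLOR_RGB2GRAY)
m=(g[232:256,260:275]<70).astype(np.uint8); M=cv2.moments(m,True); gp=(260+M['m10']/M['m00'],232+M['m01']/M['m00']); print(gp,proj(fs,(431,190,32)))
zoom(fs["image"],290,245,45,50,12,"pics/head.png")
zoom(fs["image"],290,255,50,85,7,"pics/prb.png")
E
```

```text
bush [449.38415501 149.8614386   16.        ]
sq [407.40681958 217.31990908  16.        ]
head top [ 496.15607527 -130.57368131  128.        ]
cellb [ 482.51349273 -207.23684333   62.        ]
shoulder-lid etc screws [ 461.20255078 -179.17318852   66.        ] [ 452.76384767 -230.90379528   66.        ]
(267.3440860215054, 244.58064516129033) [267.8822726  243.74225947]
```

View pics/head.png

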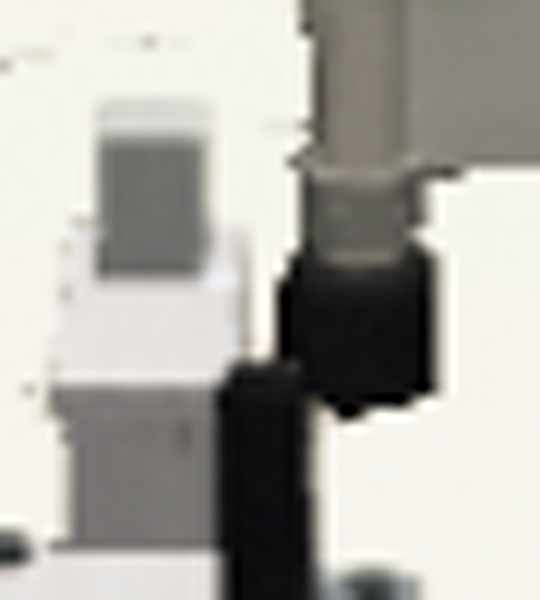

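View pics/prb.png

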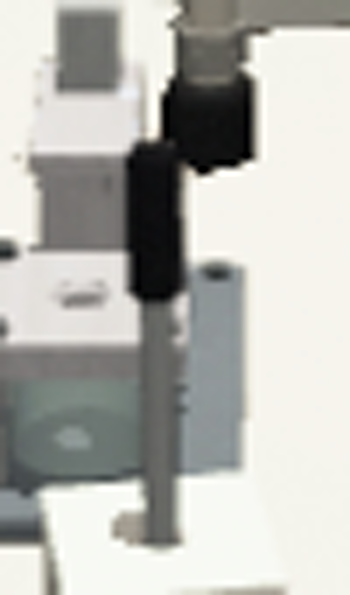

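Emit:
drive_tool --deltas '[[1, [-15, 28, 0], 0], [1, [-15, 28, 0], 0], [1, [-15, 28, 0], 0], [1, [-15, 28, 0], 0], [1, [-15, 28, 0], 0], [1, [-15, 28, 0], 0], [1, [-15, 28, 0], 0], [1, [-15, 28, 0], 0], [1, [-15, 28, 0], 0], [1, [-15, 28, 0], 0], [1, [-13, 22, 0], 0], [1, [0, 0, 20], 7.3], [1, [0, 0, 20], 7.3], [1, [0, 0, 20], 7.3], [1, [0, 0, 15], 7.3], [1, [0, 0, 10], 7.3], [1, [0, 0, 0], 0]]'

```text
t: 1.9
tool_pos: [429.8, 189.7, 119.0]
eef_rot: [[0.89, 0.457, -0.003], [0.457, -0.89, -0.001], [-0.004, -0.0, -1.0]]
wrist_force: [-0.4, -0.3, -0.6]
opening: 85.5
```

```bash
cat >> h.py <<'E'
def st():
    o=status.get_obs(); R=o["eef_rot"]; print("t%.2f"%o["t"],"p",o["tool_pos"].round(2),"head %.2f"%np.degrees(np.arctan2(R[1,0],R[0,0])),"z",R[:,2].round(4),"F",o["wrist_force"].round(1),"T",o["ft_torque"].round(2),"op %.1f"%o["opening"],"q6 %.2f"%o["joint_pos"][5]); return o
E
python3 - <<'E'
from h import *
o=st(); ft=grab_frame("top");fs=grab_frame("side")
zoom(ft["image"],215,240,80,60,10,"pics/a1t.png");zoom(fs["image"],225,180,80,90,6.5,"pics/a1s.png")
print(proj(ft,o["tool_pos"]),proj(fs,o["tool_pos"]))
E
```

```text
t1.90 p [429.82 189.71 118.98] head 27.17 z [-0.0033 -0.0014 -1.    ] F [-0.4 -0.3 -0.6] T [-0.04  0.13 -0.01] op 85.5 q6 1.51
[245.35646916 275.11203726] [266.02902019 215.04066671]
```

View pics/a1t.png

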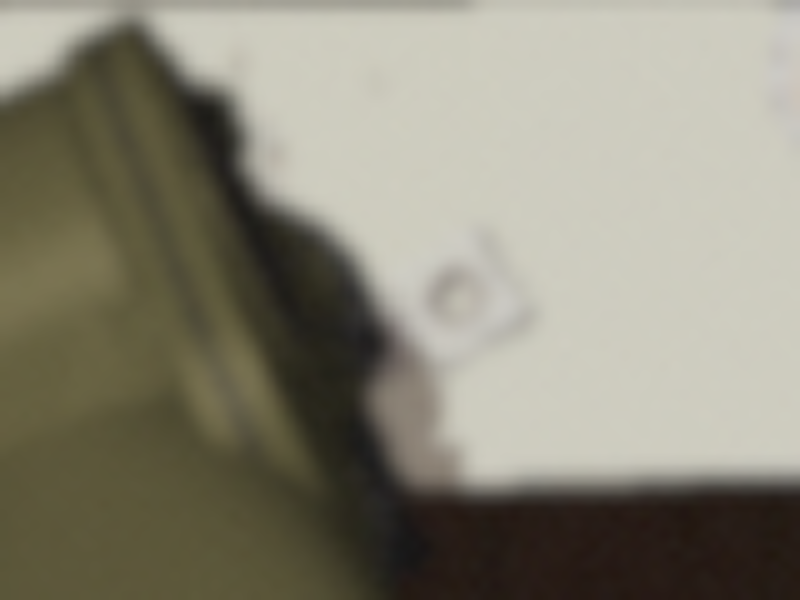

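View pics/a1s.png

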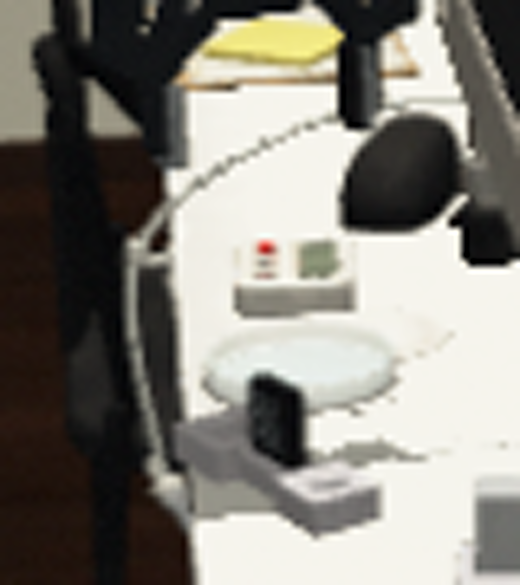

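The open fingers straddle the grip: their tips are at about (252,203) and (280,197), with the grip at (267,245). I'll lower and close.

Emit:
drive_tool --deltas '[[1, [0, 0, 20], 0], [1, [0, 0, 20], 0], [1, [0, 0, 20], 0], [1, [0, 0, 20], 0], [1, [0, 0, 10], 0], [1, [0, 0, 8], 0], [1, [0, 0, 0], 0], [0, [0, 0, 0], 0], [0, [0, 0, 0], 0], [0, [0, 0, 0], 0], [0, [0, 0, 0], 0], [0, [0, 0, 0], 0], [0, [0, 0, 0], 0], [0, [0, 0, 0], 0], [0, [0, 0, 0], 0], [0, [0, 0, 0], 0]]' --squeeze 70

```text
t: 3.6
tool_pos: [431.6, 190.6, 22.9]
eef_rot: [[0.89, 0.456, 0.001], [0.456, -0.89, 0.0], [0.001, 0.0, -1.0]]
wrist_force: [-0.1, -0.2, 5.6]
opening: 7.2
```

```bash
python3 - <<'E'
from h import *
o=st(); fs=grab_frame("side")
zoom(fs["image"],225,190,80,80,7.5,"pics/a2s.png");st()
E
```

```text
t3.60 p [431.62 190.56  22.94] head 27.16 z [ 7.e-04  4.e-04 -1.e+00] F [-0.1 -0.2  5.6] T [-0.05  0.13  0.04] op 7.2 q6 1.51
t3.65 p [431.64 190.55  22.93] head 27.16 z [ 8.e-04  3.e-04 -1.e+00] F [-0.9  0.1  5. ] T [-0.07  0.15  0.06] op 7.0 q6 1.51
```

View pics/a2s.png

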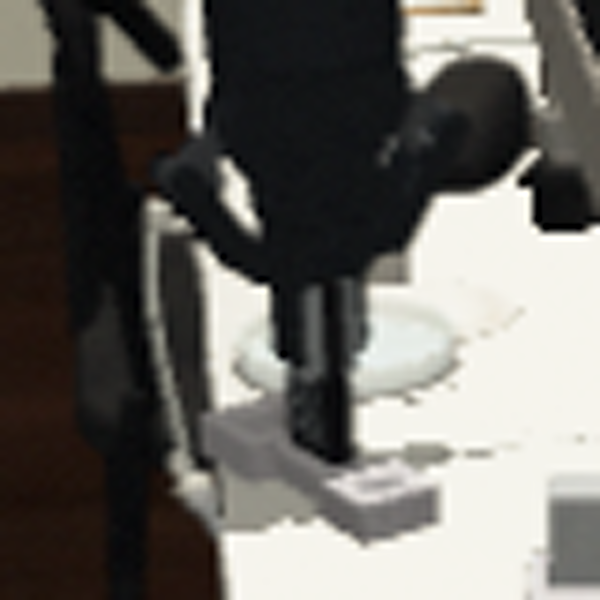

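Emit:
drive_tool --deltas '[[0, [0, 0, 0], 0], [0, [0, 0, 0], 0], [0, [0, 0, -5], 0], [0, [0, 0, -10], 0], [0, [0, 0, -15], 0], [0, [0, 0, -20], 0], [0, [0, 0, 0], 0], [0, [0, 0, 0], 0]]'

```text
t: 4.45
tool_pos: [431.6, 190.5, 72.7]
eef_rot: [[0.89, 0.456, 0.001], [0.456, -0.89, 0.0], [0.001, 0.0, -1.0]]
wrist_force: [-0.2, -0.3, -2.0]
opening: 6.8
```

```bash
python3 - <<'E'
from h import *
o=st(); fs=grab_frame("side")
zoom(fs["image"],225,170,80,80,7.5,"pics/a3s.png");ft=grab_frame("top");zoom(ft["image"],215,240,80,60,10,"pics/a3t.png")
E
```

```text
t4.45 p [431.57 190.51  72.69] head 27.16 z [ 9.e-04  4.e-04 -1.e+00] F [-0.2 -0.3 -2. ] T [-0.04  0.03 -0.02] op 6.8 q6 1.51
```

View pics/a3s.png

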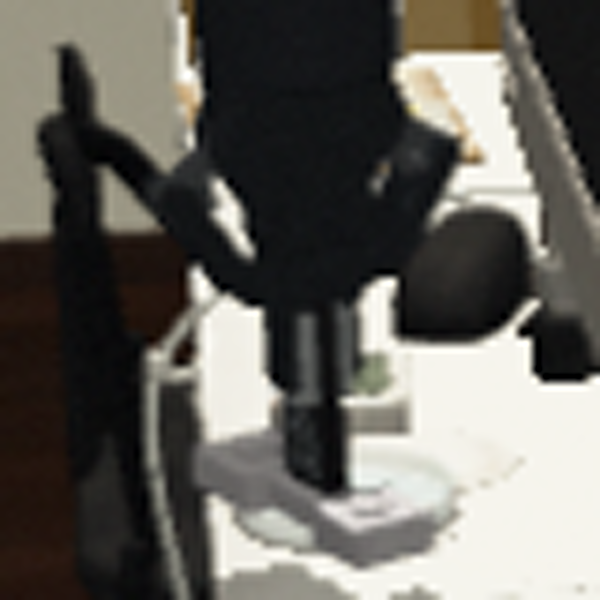

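View pics/a3t.png

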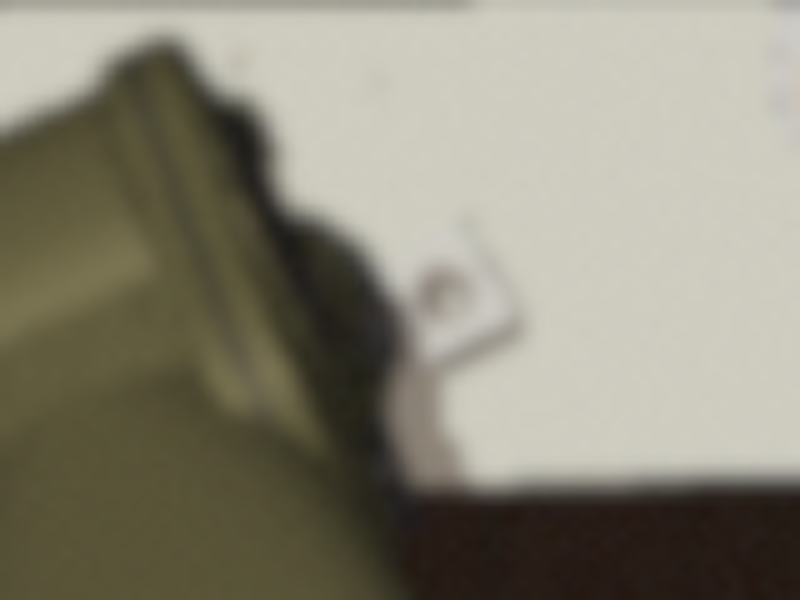

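```bash
python3 - <<'E'
from h import *
ft=grab_frame("top"); print(onz(ft,(259.1,269.05),65.8))
E
```

```text
[448.77308001 153.64552881  65.8       ]
```

Emit:
drive_tool --deltas '[[0, [0, 0, -20], 0], [0, [0, 0, -30], 0], [0, [0, 0, -30], 0], [0, [0, 0, -25], 0], [0, [-5, 14, 0], 0], [0, [-8, 25, 0], 0], [0, [-9, 29, 0], 0], [0, [-9, 29, 0], 0], [0, [-9, 29, 0], 0], [0, [-9, 29, 0], 0], [0, [-9, 29, 0], 0], [0, [-9, 29, 0], 0], [0, [-9, 29, 0], 0], [0, [-9, 29, 0], 0], [0, [-9, 29, 0], 0], [0, [-9, 28, 0], 0], [0, [-6, 17, 0], 0], [0, [0, 0, 0], 0]]'

```text
t: 6.4
tool_pos: [491.6, -168.4, 176.3]
eef_rot: [[0.891, 0.454, -0.001], [0.454, -0.891, -0.0], [-0.001, -0.0, -1.0]]
wrist_force: [0.3, 0.6, -2.8]
opening: 7.0
```

Emit:
drive_tool --deltas '[[0, [0, 0, 0], 5.7], [0, [0, 0, 0], 6], [0, [0, 0, 0], 6], [0, [0, 0, 0], 6], [0, [0, 0, 0], 6], [0, [0, 0, 0], 6], [0, [0, 0, 0], 0], [0, [0, 0, 0], 0]]'

```text
t: 7.2
tool_pos: [491.3, -165.6, 177.0]
eef_rot: [[0.989, -0.146, -0.001], [-0.146, -0.989, 0.001], [-0.001, -0.0, -1.0]]
wrist_force: [-0.5, -0.2, -2.0]
opening: 6.9
```

```bash
python3 - <<'E'
from h import *
o=st(); fs=grab_frame("side");zoom(fs["image"],255,190,80,140,4.2,"pics/b1s.png");ft=grab_frame("top");zoom(ft["image"],320,220,80,60,10,"pics/b1t.png");st()
E
```

```text
t7.20 p [ 491.28 -165.59  176.96] head -8.38 z [-1.2e-03  7.0e-04 -1.0e+00] F [-0.5 -0.2 -2. ] T [ 0.    0.02 -0.08] op 6.9 q6 1.39
t7.30 p [ 491.49 -165.92  177.2 ] head -8.44 z [-7.e-04  3.e-04 -1.e+00] F [ 0.6  0.5 -2. ] T [-0.01  0.02  0.  ] op 7.0 q6 1.39
```

View pics/b1s.png

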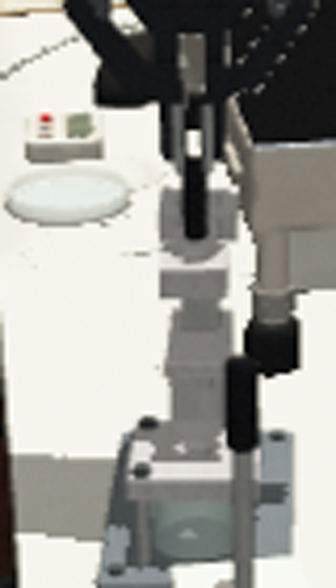

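View pics/b1t.png

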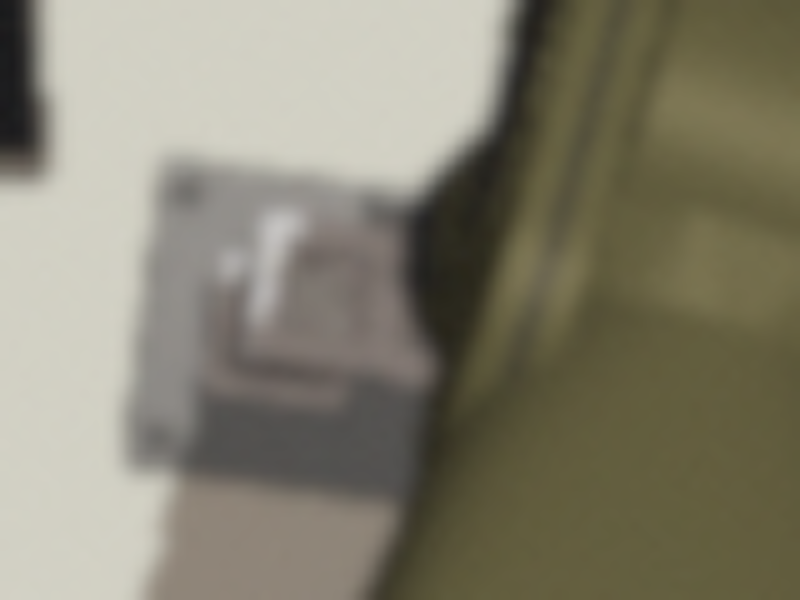

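```bash
python3 - <<'E'
from h import *
import pickle
fs=grab_frame("side");ft=grab_frame("top");pickle.dump((ft,fs),open("f1.pkl","wb"))
zoom(fs["image"],285,225,40,45,13,"pics/b2s.png");zoom(ft["image"],330,232,36,30,20,"pics/b2t.png");zoom(fs["image"],280,260,45,65,9,"pics/b2s2.png");
E
```

```text
(no output)
```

View pics/b2s.png

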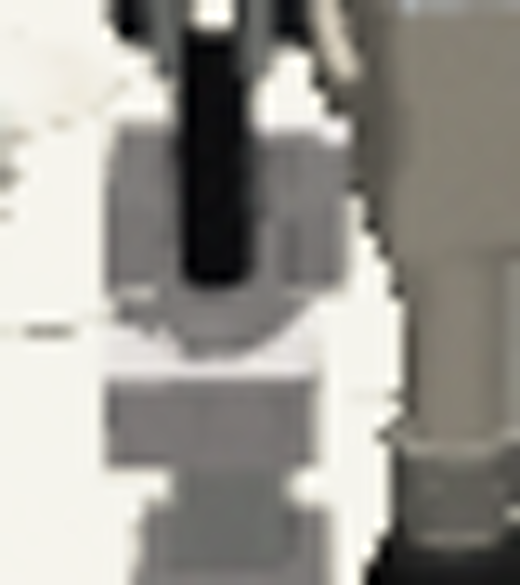

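View pics/b2t.png

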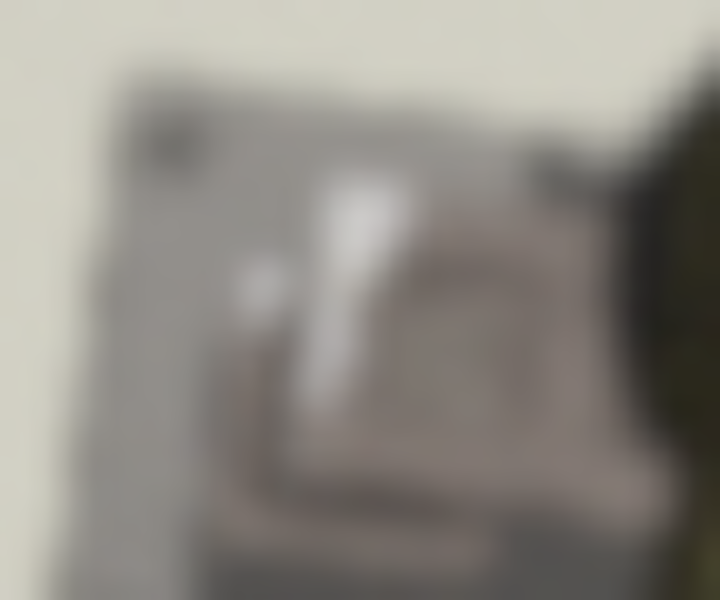

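View pics/b2s2.png

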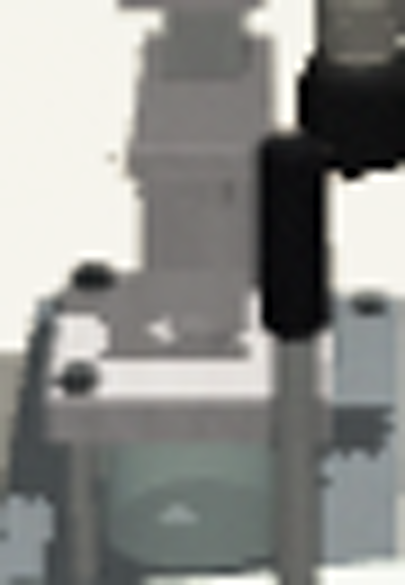

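```bash
python3 - <<'E'
from h import *
import pickle
ft,fs=pickle.load(open("f1.pkl","rb"))
o=status.get_obs(); p=o["tool_pos"]; h=np.radians(-8.44)
U=p[2]-22.9
Rz=lambda h:np.array([[np.cos(h),-np.sin(h),0],[np.sin(h),np.cos(h),0],[0,0,1]])
arm=lambda l: Rz(h)@np.array(l,float)+[p[0],p[1],U]
print("front bottom edge L/R", proj(fs,arm((-17,-57,0))),proj(fs,arm((17,-57,0))), "meas u",285+107.5/13-.5,285+317.5/13-.5,"v",225+466/13)
print("grip bottom front L/R",proj(fs,arm((-6,-17,30))),proj(fs,arm((6,-17,30))),"meas",285+183.5/13-.5,285+253.5/13-.5)
S=np.array([490.4,-164.2,0]); hs=np.radians(-8.5); sd=lambda l:Rz(hs)@np.array(l,float)+S
print("head front",proj(fs,sd((-10,30,110))),proj(fs,sd((10,30,110))),"meas",290+98.5/12-.5,290+207.5/12-.5)
print("head front base v",proj(fs,sd((0,30,98))),"meas",245+277/12-.5,"shoulder front corners",proj(fs,sd((-17,-13,98))),proj(fs,sd((17,-13,98))),"meas",290+52/12-.5,290+222/12-.5,245+385/12-.5)
print("top: sq bore centre at U+16",proj(ft,arm((0,40,16))), "bore corners",[((proj(ft,arm((a,40+b,16)))-[330,232]+.5)*20).round() for a in(-10.7,10.7) for b in (-10.7,10.7)],"block corners",[((proj(ft,arm((a,40+b,16)))-[330,232]+.5)*20).round() for a in(-21,21) for b in (-21,21)])
E
```

```text
front bottom edge L/R [292.80301747 260.3488118 ] [309.20547416 260.18447167] meas u 292.7692307692308 308.9230769230769 v 260.84615384615387
grip bottom front L/R [298.5036885  239.76285037] [304.15308481 239.70375089] meas 298.61538461538464 304.0
head front [297.80617991 262.60007081] [306.65711929 262.51558985] meas 297.7083333333333 306.7916666666667
head front base v [302.35725493 267.40789523] meas 267.5833333333333 shoulder front corners [293.92554413 275.61562777] [309.4418392  275.47223742] meas 293.8333333333333 308.0 276.5833333333333
top: sq bore centre at U+16 [352.49624519 249.00160811] bore corners [array([525., 433.]), array([377., 414.]), array([542., 286.]), array([395., 267.])] block corners [array([587., 513.]), array([298., 476.]), array([622., 225.]), array([333., 188.])]
```

Emit:
drive_tool --deltas '[[0, [-1.1, -2, 0], 0], [0, [0, 0, 8], 0], [0, [0, 0, 8], 0], [0, [0, 0, 6], 0], [0, [0, 0, 0], 0], [0, [0, 0, 0], 0], [0, [0, 0, 0], 0]]'

```text
t: 8.1
tool_pos: [491.2, -164.3, 155.7]
eef_rot: [[0.989, -0.149, 0.0], [-0.149, -0.989, -0.0], [0.0, 0.0, -1.0]]
wrist_force: [1.0, 1.2, -1.7]
opening: 6.8
```

```bash
python3 - <<'E'
from h import *
fs=grab_frame("side");st();ft=grab_frame("top")
zoom(fs["image"],280,225,45,45,12,"pics/b3s.png");zoom(ft["image"],330,232,36,30,20,"pics/b3t.png")
E
```

```text
t8.15 p [ 491.24 -164.33  155.76] head -8.55 z [ 6.e-04 -2.e-04 -1.e+00] F [-0.   0.1 -1.9] T [ 0.03 -0.04  0.  ] op 6.8 q6 1.40
```

View pics/b3s.png

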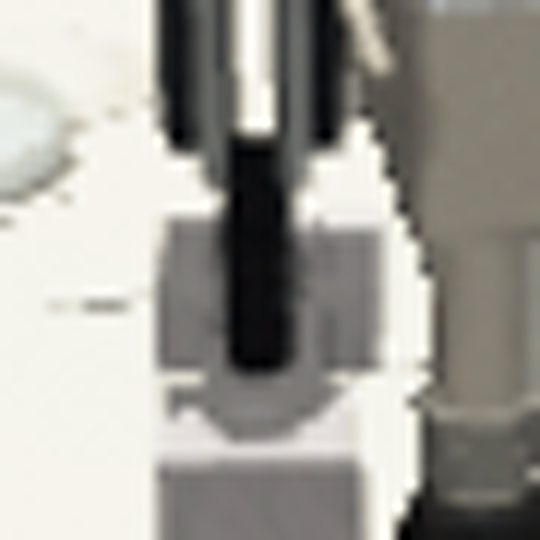

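View pics/b3t.png

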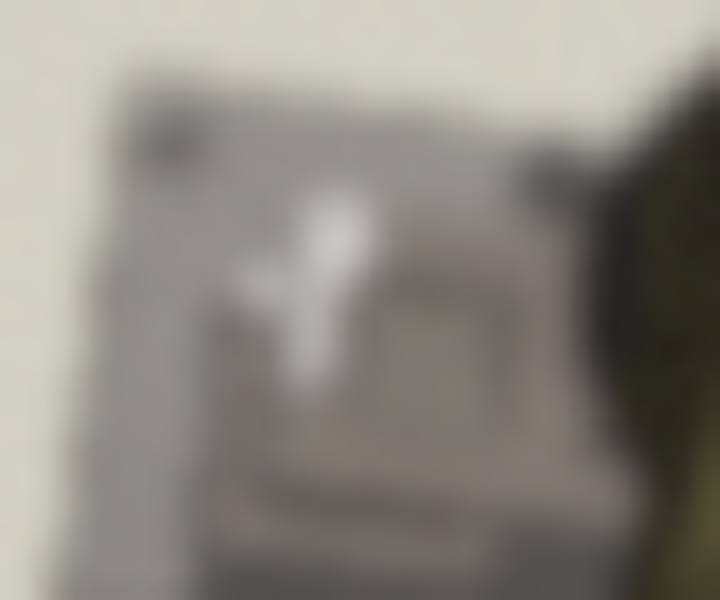

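Emit:
drive_tool --deltas '[[0, [-0.4, 0, 2], 0], [0, [0, 0, 2], 0], [0, [0, 0, 2], 0], [0, [0, 0, 2], 0], [0, [0, 0, 0], 0]]'

```text
t: 8.7
tool_pos: [490.3, -164.0, 147.1]
eef_rot: [[0.989, -0.149, -0.001], [-0.149, -0.989, 0.0], [-0.001, -0.0, -1.0]]
wrist_force: [0.7, 0.1, -0.8]
opening: 6.9
```

Emit:
drive_tool --deltas '[[0, [0, 0, 3], 0], [0, [0, 0, 3], 0], [0, [0, 0, 3], 0], [0, [0, 0, 0], 0]]'

```text
t: 9.1
tool_pos: [490.2, -164.0, 137.9]
eef_rot: [[0.989, -0.149, -0.001], [-0.149, -0.989, 0.0], [-0.001, -0.0, -1.0]]
wrist_force: [-0.2, -0.2, -1.9]
opening: 7.0
```

```bash
python3 - <<'E'
from h import *
fs=grab_frame("side");st();ft=grab_frame("top")
zoom(fs["image"],280,235,45,45,12,"pics/b4s.png");zoom(ft["image"],330,232,36,30,20,"pics/b4t.png")
E
```

```text
t9.15 p [ 490.28 -164.06  138.16] head -8.54 z [-7.e-04  2.e-04 -1.e+00] F [ 0.4 -0.9 -2.6] T [-0.03  0.01  0.03] op 6.7 q6 1.40
```

View pics/b4s.png

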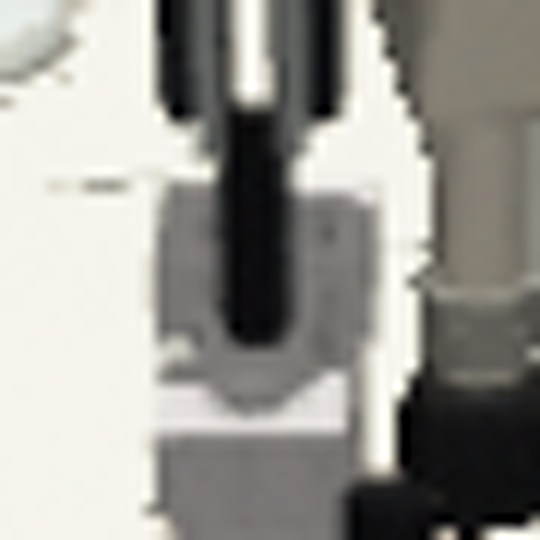

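View pics/b4t.png

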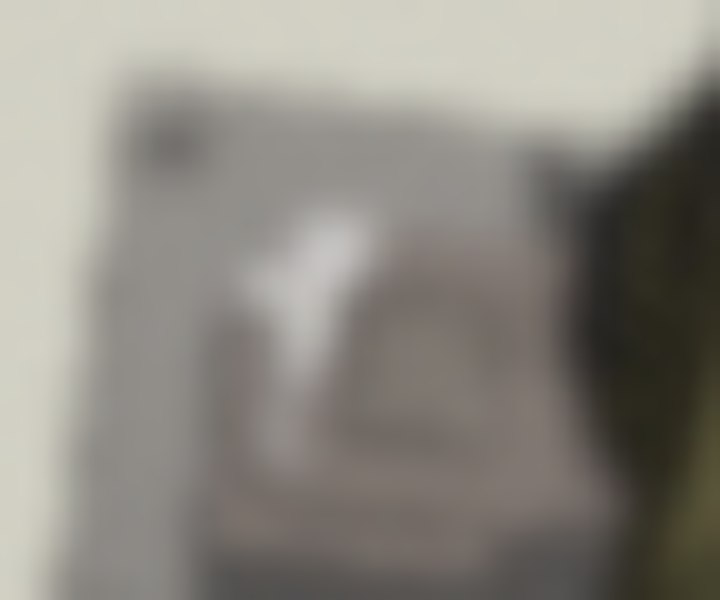

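The arm's underside is at about z 115 with no contact force, so the bore is on the head. I'll go down to the shoulder.

Emit:
drive_tool --deltas '[[0, [0, 0, 3], 0], [0, [0, 0, 3], 0], [0, [0, 0, 3], 0], [0, [0, 0, 3], 0], [0, [0, 0, 2], 0], [0, [0, 0, 2], 0], [0, [0, 0, 1], 0], [0, [0, 0, 1], 0], [0, [0, 0, 0], 0]]'

```text
t: 10.1
tool_pos: [490.8, -164.3, 121.0]
eef_rot: [[0.989, -0.149, 0.001], [-0.149, -0.989, -0.0], [0.001, 0.0, -1.0]]
wrist_force: [-0.6, -0.1, 1.6]
opening: 6.8
```

Emit:
drive_tool --deltas '[[0, [0, 0, 1], 0], [0, [0, 0, 1], 0], [0, [0, 0, 1], 0], [0, [0, 0, 0], 0], [0, [0, 0, 0], 0]]'

```text
t: 10.6
tool_pos: [491.8, -164.8, 120.9]
eef_rot: [[0.989, -0.149, 0.004], [-0.149, -0.989, -0.002], [0.004, 0.001, -1.0]]
wrist_force: [-5.2, 1.6, 18.3]
opening: 6.9
```

Emit:
drive_tool --deltas '[[0, [0, 0, -2], 0], [0, [0, 0, -1], 0], [0.6, [0, 0, 0], 0], [0.6, [0, 0, 0], 0], [0.6, [0, 0, 0], 0], [0.6, [0, 0, 0], 0], [0.6, [0, 0, 0], 0], [0.6, [0, 0, 0], 0]]'

```text
t: 11.4
tool_pos: [490.5, -164.1, 120.4]
eef_rot: [[0.989, -0.149, -0.0], [-0.149, -0.989, 0.0], [-0.0, -0.0, -1.0]]
wrist_force: [0.6, -0.6, 0.2]
opening: 51.4
```

Emit:
drive_tool --deltas '[[0.6, [0, 0, -10], 0], [0.6, [0, 0, -25], 0], [0.6, [0, 0, -40], 0], [0.6, [0, 0, -45], 0], [0.6, [0, 0, -45], 0], [0.6, [0, 0, -25], 0], [0.6, [0, 0, -10], 0], [0.6, [0, 0, 0], 0]]'

```text
t: 12.2
tool_pos: [491.3, -164.4, 322.0]
eef_rot: [[0.989, -0.149, 0.003], [-0.149, -0.989, -0.001], [0.003, 0.001, -1.0]]
wrist_force: [-0.1, 0.0, -0.6]
opening: 51.3
```

```bash
python3 - <<'E'
from h import *
fs=grab_frame("side");o=st();ft=grab_frame("top")
import pickle;pickle.dump((ft,fs),open("f2.pkl","wb"))
print(o["joint_pos"])
zoom(fs["image"],270,210,75,130,4.5,"pics/c1s.png");zoom(ft["image"],320,225,125,55,6.3,"pics/c1t.png")
E
```

```text
t12.25 p [ 490.54 -164.14  320.26] head -8.54 z [ 0. -0. -1.] F [-0.3 -0.5 -1.5] T [0.02 0.   0.01] op 51.2 q6 1.40
[-3.22886906e-01  2.25763187e-01  1.11877264e-01  1.45685617e+00
 -1.72756448e-05  1.39703730e+00]
```

View pics/c1s.png

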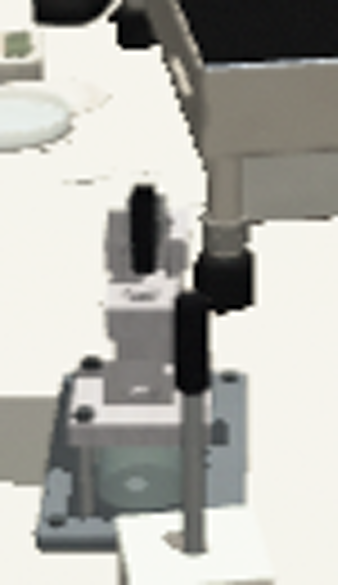

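View pics/c1t.png

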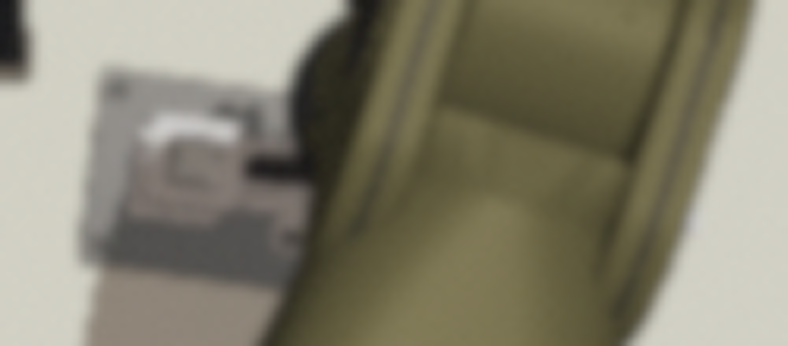

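```bash
python3 - <<'E'
from h import *
import pickle
ft0,_=pickle.load(open("f0.pkl","rb"));_,fs=pickle.load(open("f2.pkl","rb"))
g=cv2.cvtColor(fs["image"],cv2.COLOR_RGB2GRAY).astype(int)
for v in range(277,298,4):
    r=g[v,300:325]; xs=np.where(r<75)[0]+300; print(v,xs.min(),xs.max(),g[v,xs.min()-1:xs.min()+1],g[v,xs.max():xs.max()+2])
for v in range(300,333,4): print(v,g[v,304:320])
for z in (177,156,135,100,62): print(z,proj(fs,(491,-346,z)),proj(ft0,(491,-346,z)))
g=cv2.cvtColor(ft0["image"],cv2.COLOR_RGB2GRAY).astype(float)
p=np.clip(120-g[244:256,418:435],0,None);yy,xx=np.mgrid[244:256,418:435];print("handle cen top",(p*xx).sum()/p.sum(),(p*yy).sum()/p.sum())
print(np.round(g[245:256,416:434]).astype(int))
E
```

```text
277 309 324 [148  14] [15 16]
281 308 315 [107  71] [ 14 145]
285 308 315 [109  72] [ 12 148]
289 308 315 [109  73] [ 13 106]
293 309 316 [109  10] [ 56 127]
297 311 314 [106  28] [ 55 132]
300 [216 217 217 217 220 210 141  99 104 105 107 148 185 138 149 149]
304 [160 162 161 157 159 148 103  97 103 103  98 111 134  85  76  79]
308 [120 119 117 114 116 111  88  97 100 103  99  96 102  76  76  76]
312 [132 129 127 125 121 112 100  96 102 106  99 107 147 147 148 149]
316 [113 114 114 112 109 105  96  96 103 106 102 108 148 149 147 148]
320 [114 113 113 111 110 105  95  95 102 106 101 106 147 146 147 147]
324 [244 243 244 244 244 241 197  93 100 105 102 178 248 248 248 248]
328 [248 248 241 182 183 171 123  96 101 105 100 175 248 248 248 248]
332 [248 248 248 247 243 230 147  94 103 106 102 133 224 248 248 248]
177 [312.32963335 275.29782895] [429.08267113 249.53472337]
156 [312.5240005  285.56955486] [427.40962147 250.03355249]
135 [312.71549885 295.68967389] [425.7823349  250.51873709]
100 [313.0284581  312.22864043] [423.16690022 251.29854358]
62 [313.35974375 329.7361025 ] [420.4561
[... 197 characters left out ...]
190 189 192 197 203 204]
 [207 207 206 207 206 206 206 203 197 188 173 158 152 151 161 179 195 203]
 [206 207 206 205 204 204 202 192 175 152 128 108  99 101 119 151 183 199]
 [207 205 203 198 193 191 186 168 138 104  78  65  64  69  92 136 175 197]
 [206 202 193 176 164 156 147 127  94  61  44  46  55  65  96 141 179 198]
 [204 193 171 143 121 111 102  88  68  50  45  53  68  86 120 159 188 201]
 [197 179 150 115  92  87  93 100 102  96  92 100 114 131 156 182 197 203]
 [187 166 139 113  98 107 129 147 157 152 148 154 165 175 187 197 203 204]
 [184 163 143 128 126 140 164 183 190 187 185 189 195 198 201 204 205 204]
 [191 174 155 148 153 170 187 200 203 202 202 204 205 205 205 205 205 204]]
```

Emit:
drive_tool --deltas '[[0.6, [2.3, 15.1, 0], 0], [0.6, [4, 27, 0], 0], [0.6, [4, 27, 0], 0], [0.6, [4, 27, 0], 0], [0.6, [4, 27, 0], 0], [0.6, [4, 27, 0], 0], [0.6, [3, 20, 0], 0], [0.6, [1, 8, 0], 0], [0.6, [0, 0, 35], 0], [0.6, [0, 0, 40], 0], [0.6, [0, 0, 35], 0], [0.6, [0, 0, 10], 0], [0.6, [0, 0, 0], 0], [0.6, [0, 0, 0], 0]]'

```text
t: 13.7
tool_pos: [490.8, -344.6, 201.8]
eef_rot: [[0.989, -0.148, 0.001], [-0.148, -0.989, -0.001], [0.002, 0.001, -1.0]]
wrist_force: [-0.2, -0.2, 0.5]
opening: 51.3
```

```bash
python3 - <<'E'
from h import *
fs=grab_frame("side");o=st()
zoom(fs["image"],270,220,85,85,7,"pics/d1s.png");print(proj(fs,o["tool_pos"]))
E
```

```text
t13.75 p [ 491.24 -344.88  202.51] head -8.53 z [ 0.0027 -0.0019 -1.    ] F [-0.8 -0.1  0.5] T [ 0.03  0.02 -0.  ] op 51.5 q6 1.11
[312.14051277 262.35924007]
```

View pics/d1s.png

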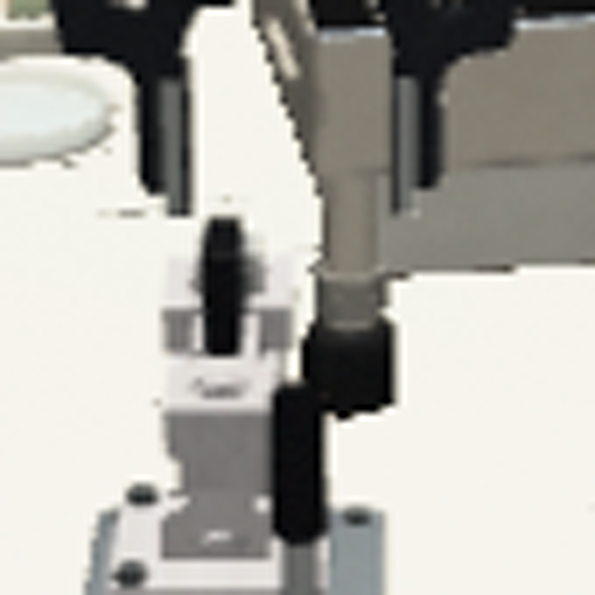

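Emit:
drive_tool --deltas '[[0.6, [0, 0, 20], 0], [0.6, [0, 0, 20], 0], [0.6, [0, 0, 15], 0], [0.6, [0, 0, 8], 0], [0.6, [0, 0, 1], 0], [0.6, [0, 0, 0], 0], [0, [0, 0, 0], 0], [0, [0, 0, 0], 0], [0, [0, 0, 0], 0], [0, [0, 0, 0], 0], [0, [0, 0, 0], 0], [0, [0, 0, 0], 0], [0, [0, 0, 0], 0], [0, [0, 0, 0], 0]]' --squeeze 60

```text
t: 15.15
tool_pos: [490.6, -344.5, 137.1]
eef_rot: [[0.989, -0.149, 0.001], [-0.149, -0.989, -0.001], [0.001, 0.001, -1.0]]
wrist_force: [0.0, -0.8, 5.8]
opening: 13.2
```

```bash
python3 - <<'E'
from h import *
fs=grab_frame("side");o=st();ft=grab_frame("top")
zoom(fs["image"],270,240,85,115,5,"pics/d2s.png");zoom(ft["image"],380,220,80,60,8,"pics/d2t.png")
E
```

```text
t15.20 p [ 490.55 -344.48  137.09] head -8.55 z [ 1.1e-03 -7.0e-04 -1.0e+00] F [0.6 0.4 4.8] T [ 0.02  0.03 -0.03] op 13.3 q6 1.11
```

View pics/d2s.png

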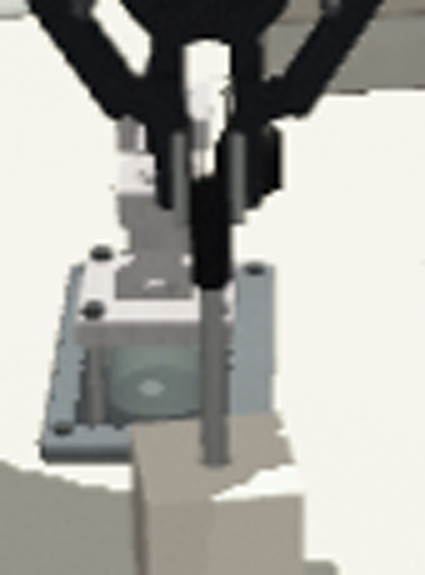

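Emit:
drive_tool --deltas '[[0, [0, 0, -5], 0], [0, [0, 0, -10], 0], [0, [0, 0, -15], 0], [0, [0, 0, -20], 0], [0, [0, 0, -20], 0], [0, [0, 0, -25], 0], [0, [0, 0, -20], 0], [0, [0, 0, -12], 0], [0, [0, 0, 0], 0], [0, [0, 0, 0], 0]]'

```text
t: 16.25
tool_pos: [489.9, -344.0, 263.2]
eef_rot: [[0.989, -0.149, -0.001], [-0.149, -0.989, 0.0], [-0.001, -0.0, -1.0]]
wrist_force: [0.4, 0.0, -1.5]
opening: 13.1
```

```bash
python3 - <<'E'
from h import *
import pickle
fs=grab_frame("side");o=st();ft=grab_frame("top");pickle.dump((ft,fs,o),open("f3.pkl","wb"))
zoom(fs["image"],280,220,60,90,6.6,"pics/d3s.png");zoom(ft["image"],330,220,100,60,8,"pics/d3t.png");zoom(fs["image"],285,245,35,45,13,"pics/d3b.png")
E
```

```text
t16.30 p [ 489.6  -343.82  262.63] head -8.54 z [-0.0015  0.001  -1.    ] F [-0.   0.2 -0.8] T [-0.02  0.04  0.05] op 12.8 q6 1.11
```

View pics/d3s.png

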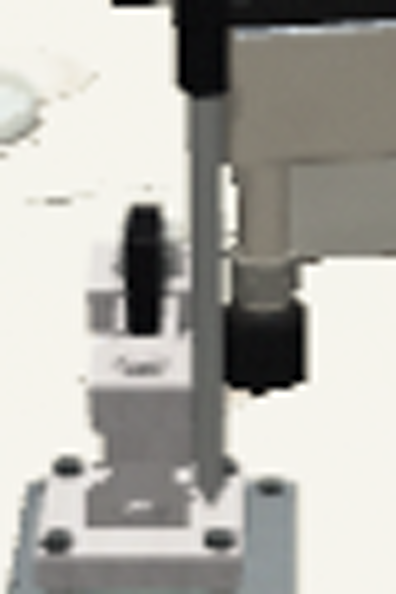

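View pics/d3t.png

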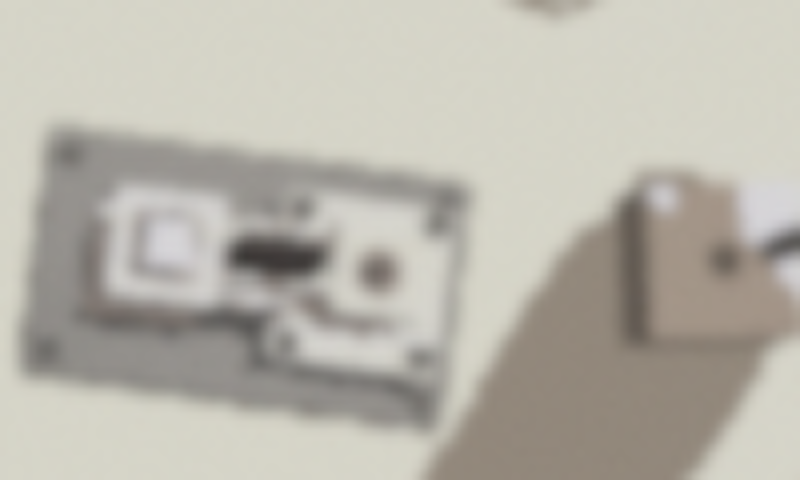

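View pics/d3b.png

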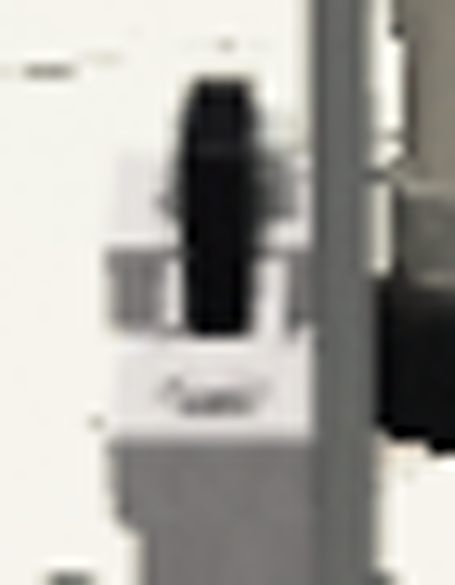

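```bash
python3 - <<'E'
from h import *
import pickle
ft,fs,o=pickle.load(open("f3.pkl","rb"))
def zz(x0,y0,k): return lambda u,v:(x0+(u+.5)/k-.5,y0+(v+.5)/k-.5)
p=o["tool_pos"]; print("tip pred",proj(fs,(p[0],p[1],p[2]-127)),"meas",zz(280,220,6.6)(212,502))
print("rod top pred",proj(fs,(p[0],p[1],p[2]-2)),"meas",zz(280,220,6.6)(207,95))
g=cv2.cvtColor(ft["image"],cv2.COLOR_RGB2GRAY).astype(float)
x,y,w,h=372,249,11,10
q=g[y:y+h,x:x+w]; wt=np.clip(180-q,0,None); yy,xx=np.mgrid[y:y+h,x:x+w]; c=((wt*xx).sum()/wt.sum(),(wt*yy).sum()/wt.sum()); print("bush px",c,onz(ft,c,110)); print(q.round().astype(int))
print("bush pred px",proj(ft,(484.5,-203.7,112)))
B=zz(285,245,13); print("bush side meas",B(218,398),"pred",proj(fs,(484.5,-203.7,114)))
print("arm front top corners side",B(113,440),B(312,440))
h=np.radians(-8.54);
for l in((-17,-57),(17,-57)): print(proj(fs,(490.5+l[0]*np.cos(h)-l[1]*np.sin(h),-164.1+l[0]*np.sin(h)+l[1]*np.cos(h),114)))
g=cv2.cvtColor(fs["image"],cv2.COLOR_RGB2GRAY).astype(int)
for v in range(236,298,6): print(v,g[v,304:320])
for z in (258,200,150): print(z,proj(fs,(p[0],p[1],z)))
E
```

```text
tip pred [311.81435354 294.91495613] meas (311.6969696969697, 295.6363636363636)
rod top pred [310.5916168  232.44571417] meas (310.93939393939394, 233.96969696969697)
bush px (np.float64(376.77478580171356), np.float64(253.5826193390453)) [ 486.3924726 -204.2943786  110.       ]
[[189 205 211 210 210 209 210 210 210 208 197]
 [187 204 207 203 198 196 200 205 208 209 205]
 [187 203 199 186 172 169 177 191 204 209 209]
 [190 201 187 163 142 137 148 174 195 208 211]
 [194 198 178 144 120 117 131 161 189 207 210]
 [200 200 177 141 117 115 130 159 190 206 211]
 [204 202 186 159 136 133 148 172 194 208 211]
 [204 207 199 183 168 163 172 189 202 210 211]
 [198 206 206 200 194 190 195 202 208 211 211]
 [182 192 196 196 196 196 199 203 207 209 211]]
bush pred px [376.68467028 254.1759363 ]
bush side meas (301.3076923076923, 275.15384615384613) pred [301.05287661 274.15173373]
arm front top corners side (293.2307692307692, 278.38461538461536) (308.53846153846155, 278.38461538461536)
[292.69418784 277.66146801]
[308.86206922 277.51770666]
236 [244 244 244 235 157  99 103 103 100  90  88 103 118 129 128 130]
242 [244 244 244 235 151  97 102 104  98  89  95 120 128 129 128 128]
248 [236 238 243 238 195  95 100 100 101 168 242 223 109 112 121 128]
254 [ 82 181 217 212 194  93 100 101 100 142 228 228  88 113 126 128]
260 [ 38  74 111 148 190  91 100 103  99 144 194  75  91 104 106 117]
266 [ 95 197 207 128 109  91 100 101  99  90  69  38  59  93 114 110]
272 [224 223 221 222 207 113  98 101 100  79  13  14  17  17  16  17]
278 [181 180 180 182 170 114  98 102 101 109 116  15  17  18  16  15]
284 [116 119 121 120 115  99  99 104 101 124 206 244 244 244 244 244]
290 [123 122 123 123 131 140 100 104 101  91  79 122 213 241 244 244]
296 [120 118 123 125 157 220 218 178 176 223 227 226 208 135 147 145]
258 [310.61845794 233.81701944]
200 [311.19835862 263.44396637]
150 [311.67923486 288.01178489]
```

Emit:
drive_tool --deltas '[[0, [-2, -11, 0], 0], [0, [-4, -22, 0], 0], [0, [-4.2, -23, 0], 0], [0, [-4, -23, 0], 0], [0, [-4, -23, 0], 0], [0, [-4, -20, 0], 0], [0, [-2, -12, 0], 0], [0, [-1, -4.8, 0], 0], [0, [0, 0, 0], 0], [0, [0, 0, 0], 0], [0, [0, 0, 0], 0]]'

```text
t: 17.45
tool_pos: [485.9, -203.9, 263.4]
eef_rot: [[0.989, -0.15, -0.0], [-0.15, -0.989, -0.0], [0.0, 0.0, -1.0]]
wrist_force: [-0.9, 0.1, -1.1]
opening: 13.0
```

```bash
python3 - <<'E'
from h import *
import pickle
fs=grab_frame("side");o=st();ft=grab_frame("top");pickle.dump((ft,fs,o),open("f4.pkl","wb"))
zoom(fs["image"],282,225,40,65,9,"pics/e1s.png");zoom(ft["image"],340,230,70,45,11,"pics/e1t.png")
g=cv2.cvtColor(fs["image"],cv2.COLOR_RGB2GRAY).astype(int)
for v in range(244,272,3): print(v,g[v,294:309])
p=o["tool_pos"]; print(proj(fs,(p[0],p[1],p[2]-127)),proj(fs,(p[0],p[1],p[2]-80)));st()
E
```

```text
t17.50 p [ 485.89 -203.92  263.35] head -8.60 z [-1.e-04 -2.e-04 -1.e+00] F [ 0.3  0.  -1.3] T [-0.03 -0.04  0.02] op 13.1 q6 1.32
244 [244 244 244 244 229  97 101 101 123 205 244 243 244 244 244]
247 [242 239 243 243 229  93  99 100 125 206 243 243 244 244 244]
250 [242 244 244 243 229  93 101 100 107 158 225 244 244 243 244]
253 [243 244 243 240 214 115 102 102  89  51  99 202 228 235 244]
256 [238 238 238 230 164  90 101 102  88  57  63 136 175 199 237]
259 [226 227 223 191 110  90 101 102  91  56  38  78 113 150 218]
262 [227 226 224 210 171  87 101 103  96  73  47 126 196 212 227]
265 [118 118 112 103 101  36  57  89  47  12  48 107 127 128 118]
268 [117 117 113 110 109  51  13  14  12  14  59 120 115 100 119]
271 [209 138 121 117 125 119 114 114 115 114 117 121 117 143 198]
[301.45697523 264.55509511] [300.9091232  243.94788877]
t17.55 p [ 485.84 -203.85  263.35] head -8.60 z [-2.e-04 -1.e-04 -1.e+00] F [ 0.5 -0.1 -1.5] T [0.01 0.06 0.06] op 13.2 q6 1.32
```

View pics/e1s.png

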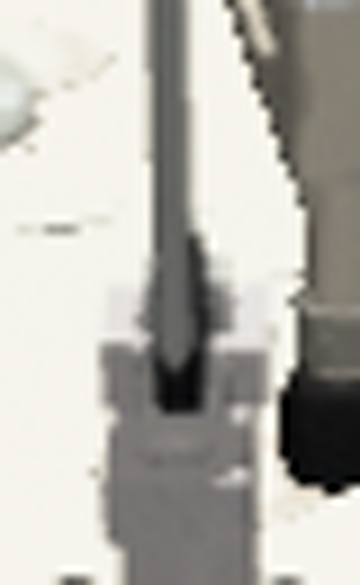

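View pics/e1t.png

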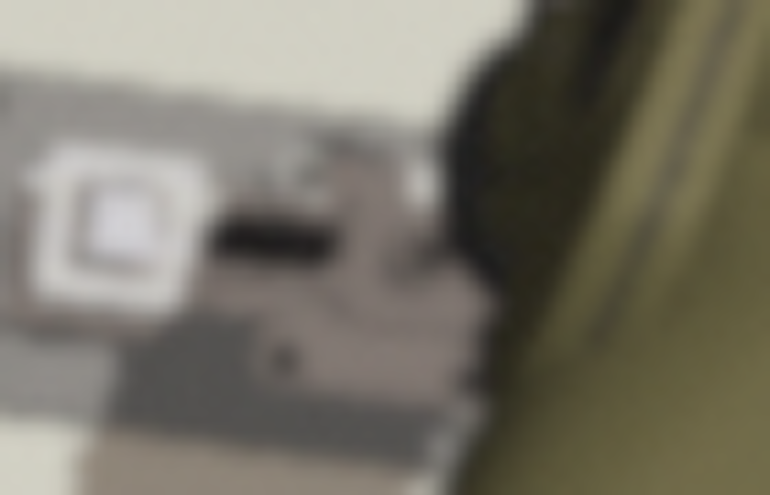

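Emit:
drive_tool --deltas '[[0, [-0.4, -0.5, 4], 0], [0, [0, 0, 5], 0], [0, [0, 0, 5], 0], [0, [0, 0, 5], 0], [0, [0, 0, 4], 0], [0, [0, 0, 3], 0], [0, [0, 0, 3], 0], [0, [0, 0, 0], 0]]'

```text
t: 18.35
tool_pos: [485.2, -202.5, 234.1]
eef_rot: [[0.989, -0.149, -0.001], [-0.149, -0.989, 0.0], [-0.001, -0.0, -1.0]]
wrist_force: [-0.7, 0.0, -0.9]
opening: 13.1
```

```bash
python3 - <<'E'
from h import *
fs=grab_frame("side");o=st()
zoom(fs["image"],282,225,40,65,9,"pics/e2s.png")
E
```

```text
t18.40 p [ 485.41 -202.54  234.37] head -8.54 z [-2.e-04  1.e-04 -1.e+00] F [ 0.   0.  -0.4] T [ 0.03  0.02 -0.01] op 12.9 q6 1.32
```

View pics/e2s.png

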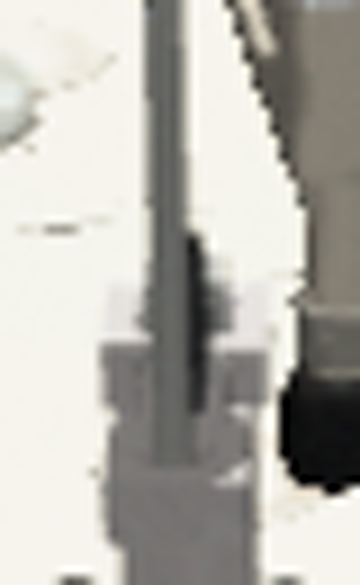

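The rod's bottom is now inside the mouth at about (301.3,276), where the bushing was measured, with no force. Continue.

Emit:
drive_tool --deltas '[[0, [0, 0, 3], 0], [0, [0, 0, 4], 0], [0, [0, 0, 4], 0], [0, [0, 0, 5], 0], [0, [0, 0, 5], 0], [0, [0, 0, 5], 0], [0, [0, 0, 5], 0], [0, [0, 0, 4], 0], [0, [0, 0, 3], 0], [0, [0, 0, 0], 0]]'

```text
t: 19.4
tool_pos: [485.2, -202.5, 196.0]
eef_rot: [[0.989, -0.149, -0.001], [-0.149, -0.989, 0.0], [-0.001, -0.0, -1.0]]
wrist_force: [-0.2, 0.1, -1.1]
opening: 13.0
```

Emit:
drive_tool --deltas '[[0, [0, 0, 3], 0], [0, [0, 0, 3], 0], [0, [0, 0, 2], 0], [0, [0, 0, 2], 0], [0, [0, 0, 2], 0], [0, [0, 0, 2], 0], [0, [0, 0, 0], 0]]'

```text
t: 20.1
tool_pos: [485.3, -202.5, 182.2]
eef_rot: [[0.989, -0.149, -0.001], [-0.149, -0.989, 0.0], [-0.001, -0.0, -1.0]]
wrist_force: [0.4, -0.1, -1.6]
opening: 12.9
```

```bash
python3 - <<'E'
from h import *
fs=grab_frame("side");o=st()
zoom(fs["image"],275,225,60,110,5.4,"pics/e3s.png")
E
```

```text
t20.15 p [ 485.37 -202.57  182.37] head -8.55 z [-3.e-04  1.e-04 -1.e+00] F [-0.1  0.7 -1.3] T [-0.03 -0.01  0.06] op 12.9 q6 1.32
```

View pics/e3s.png

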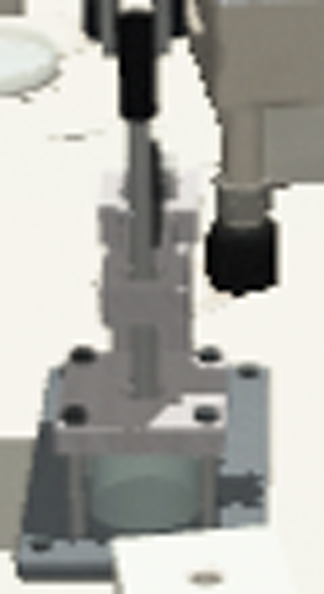

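Emit:
drive_tool --deltas '[[0, [0, 0, 3], 0], [0, [0, 0, 3], 0], [0, [0, 0, 3], 0], [0, [0, 0, 3], 0], [0, [0, 0, 3], 0], [0, [0, 0, 3], 0], [0, [0, 0, 3], 0], [0, [0, 0, 3], 0], [0, [0, 0, 1], 0], [0, [0, 0, 0], 0], [0, [0, 0, 0], 0]]'

```text
t: 21.25
tool_pos: [485.5, -202.6, 157.5]
eef_rot: [[0.989, -0.149, -0.0], [-0.149, -0.989, -0.0], [-0.0, 0.0, -1.0]]
wrist_force: [0.8, -0.2, -1.1]
opening: 12.7
```

```bash
python3 - <<'E'
from h import *
fs=grab_frame("side");o=st();ft=grab_frame("top")
p=o["tool_pos"]
zoom(fs["image"],275,225,60,110,5.4,"pics/e4s.png");zoom(fs["image"],280,295,45,40,14,"pics/e4c.png");zoom(ft["image"],140,210,300,100,2.6,"pics/e4t.png")
f=lambda z:((proj(fs,(485.2,-203.8,z))-[280,295]+.5)*14).round()
print(f(30),f(10),f(50))
f=lambda z:((proj(fs,(484.9,-203.7,z))-[275,225]+.5)*5.4).round(); print(f(135+20),f(114))
E
```

```text
t21.30 p [ 485.51 -202.61  157.62] head -8.54 z [ 1.e-04 -0.e+00 -1.e+00] F [-0.5  0.  -0.6] T [-0.03  0.09 -0.09] op 12.9 q6 1.32
[319. 204.] [323. 316.] [316.  89.]
[142. 173.] [144. 268.]
```

View pics/e4s.png

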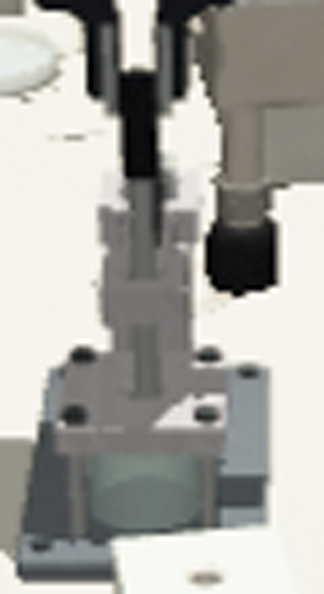

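View pics/e4c.png

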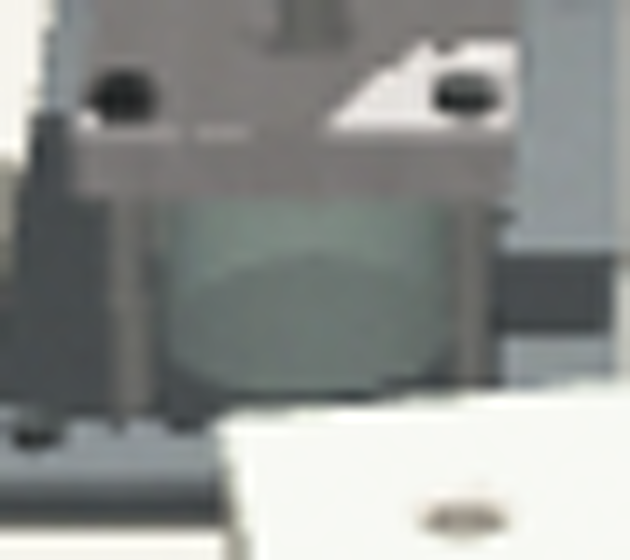

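View pics/e4t.png

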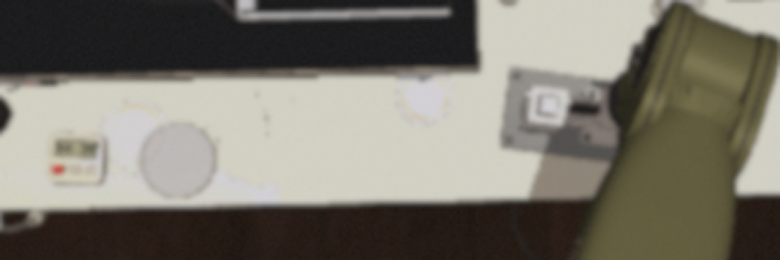

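```bash
python3 - <<'E'
from h import *
st(); print(job.finish_job()); st()
E
```

```text
t21.35 p [ 485.5  -202.65  157.62] head -8.55 z [ 1.e-04 -1.e-04 -1.e+00] F [-0.1  0.1 -1.1] T [-0.    0.02  0.04] op 13.0 q6 1.32
the job is handed in; nothing more can be done
None
the job is handed in; nothing more can be done
```

The guide arm is on the column, and the probe runs through both bushings, still held by its black handle. I handed the job in at about 21.4 s; it returned no verdict.

- **Guide arm:** I lowered it over the square head and pressed it onto the shoulder with about 18 N. It stopped with its underside at about 98 mm, the shoulder height. I then let go, and later top and side views showed it level and in line with the stand.
- **Probe:** it went down through the arm's bushing and the lid's bushing with only about 1 N on the wrist, roughly its own weight. The tip should be at about z = 30 mm, halfway between the lid's underside (50 mm) and the cell floor (10 mm).
- **Tip height not seen directly:** the lid edge hides the tip in the side view, so I worked the height out from the grasp. The bottom of the handle appeared about 1 pixel (roughly 2 mm) lower than predicted. The arm and stand had shown a similar shift in that camera, so I made no correction.
- **Gripper opening:** it read about 3–5 mm less than the true part widths on both grasps, but both lifts held.
- **Bystanders:** the timer and dish looked unmoved in the last top view. I did not compare the vial before and after, but the arm never went near it.

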